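# Lock the sprung tilt stage level

## Task

The flow-cell stage stands tilted on its spring: press the dished thumb pad of its slide bolt down until the plate lies level and sits firmly on its stops, with a steady 15 to 25 N, and while keeping it down slide the bolt outward, fully home under the bridge, so that the plate stays locked level when you let go. Never press or push the stage with more than 30 N, and leave the things around it where they are.

Things in the scene. Friction and masses are not known exactly. Their poses are not given: they have to be found in the camera images.
- stage: fixed aluminium foot of the tilt stage, 130 x 246 x 10 mm. Origin on its underside, mid-width, 128 mm from its -y end; z up. A deck of like outline is clamped on it at an UNMEASURED height that differs by up to 8 mm from start to start. The tilt plate's hinge line (along x) is at y = +100 mm, z = 38 mm + that unknown. The bridge is at the -y end. 'Outward' = the stage's -y.
- pad_mark (a point): reference point fixed to the foot: where the thumb pad's centre lies with the plate level and the bolt drawn back, IF the deck is at its lowest; the true pad is 0 to 8 mm higher (unmeasured). z up, -y outward. With the plate raised the pad's centre is 28 mm higher and 6 mm nearer the hinge than when level.
- bridge_mark (a point): point on the foot below the middle of the steel bridge at the stage's -y end. The bridge is a round cross bar of 7 mm diameter, parallel to the stage's x, 46 mm between its two posts; its underside is 38.5 mm above this point, plus the deck's unmeasured 0 to 8 mm, always 1.5 mm above the thumb pad's level height.
- plate (a joint): angle of the grey tilt plate (100 x 165 x 6 mm; hinged at the stage's +y end, a white flow cell held in a pocket near the hinge): 0 = raised by its spring, free end 0.25 rad (14 degrees) up; 0.25 = level, on hard stops. The spring resists with about 3 N at the thumb pad when raised, 8 to 11 N when just level, and lifts the plate again unless it is locked.
- bolt (a joint): travel (m) of the steel slide bolt on the plate: 0 to 0.003 at the start = drawn back, 0.024 = fully home, at its end stop. About 1 N friction; stays where left. Thumb pad: flat, 36 mm across, 46 mm along the travel, between two ridges 10 mm tall. Tongue: 24 x 6 mm, top flush with the pad, tip 63 mm outward of its centre; slid out with the plate up it lands on the bridge bar.
- reagent_centre (a point): centre of a bystander: brown reagent bottle with black cap, 58 mm diameter, 111 mm tall, beyond the hinge end.
- beaker_centre (a point): centre of a bystander: clear beaker, 57 mm diameter, 70 mm tall, beyond the hinge end.
- tape_centre (a point): centre of a bystander: roll of white tape lying flat, 60 mm diameter, 19 mm tall, beyond the bridge end.

How it is judged:
On the way, in this order (a step that is already met when the one before it is completed fails the run):
1. the plate is pressed level (within about 1 degree) and firmly on its stops, with more than 12 N, the bolt still drawn back (value of joint plate above 0.232 rad and value of joint bolt below 0.012 m and contact force between stage and the fingers above 12 N), for 0.3 s.
2. the bolt is slid home under the bridge with the plate level (value of joint plate above 0.232 rad and value of joint bolt above 0.018 m), for 0.2 s.
At the end, for the whole second after the job is handed in: The plate rests level (within about 1 degree), locked by the bolt, which is at least 18 mm along its 24 mm travel, under the bridge; nothing is moving (all of step 2 and velocity of joint plate below 0.05 rad/s); the robot touches nothing.
It fails at once if the robot pushes on the stage with more than 32 N (contact force between stage and the fingers above 32 N or contact force between stage and the arm above 32 N).
It fails at once if a bystander (bottle, beaker or tape roll) is shoved by more than 25 mm (distance of reagent_centre from where it was at the start of the episode above 0.025 m).
It fails at once if a bystander (bottle, beaker or tape roll) is shoved by more than 25 mm (distance of beaker_centre from where it was at the start of the episode above 0.025 m).
It fails at once if a bystander (bottle, beaker or tape roll) is shoved by more than 25 mm (distance of tape_centre from where it was at the start of the episode above 0.025 m).
It also fails if it takes over 64 s, if anything falls off the work surface, if the arm or the gripper's body presses on something with over 40 N, if the wrist force passes 120 N, or if a joint passes its speed limit or range.

## Robot

A 6-joint arm with a two-finger parallel gripper is mounted at the origin on a cart in front of the work surface, level with it; the furniture and walls round the work are solid. World frame = base frame: x ahead of the robot, y to its left, z up, the work surface at z = 0. Lengths are in m, angles in rad, forces in N, time in s.
With the tool pointing down it reaches from about 0.35 to 0.775 m from the base axis. Payload 7.3 kg.
Tool frame: the origin (TCP) lies on the centre line of the jaws, within the pads' length; the fingertips stand ahead of it and the grasp point (between the pads) lies 11 mm behind it (robot.nose_length is the z of the fingertips in the tool frame, in m); z points along the fingers, y is the line along which they close (so a half turn about z gives the same grasp; the last joint's range is limited). The gripper opens to 92 mm and grips with 3 to 60 N. Pads are 19 mm wide; open, the fingers measure 130 mm over their backs; the gripper's body (75 mm by 190 mm) begins 47 mm behind the grasp point.
Start: joints at [-1.263, 0.342, 1.524, -0, 1.275, -0.146], TCP at [0.23, -0.472, 0.235] pointing down, gripper open.
Joint ranges: [-2.53, 2.53], [-0.77, 2.02], [0.04, 2.7], [-1, 4.14], [0.28, 2.66], [-3.11, 3.11]. Speed limits (rad/s): [2.57, 2.57, 3.14, 3.14, 3.14, 3.14].

## Interface

Orientations are given as [roll, pitch, yaw] about the fixed x, y, z axes, in that order (R = Rz(yaw) Ry(pitch) Rx(roll)).
In Python, from cell import robot, cams gives the robot as it stands. The module is installed in compiled form; this text tells all that it offers.
- The arm moves only by the tool carry_out, never from a script. Its argument "deltas" is a list of rows, each a list of 7 numbers: the shift along the tool's x, y, z in cm, then the turn, a rotation vector about the tool's x, y, z in rad, then the opening, from 0 (shut) to 1 (fully open). A call has exactly 8 rows; each row shifts and turns the commanded pose from where the row before left it, along the tool's axes as they then stand; what a row does not reach is not made up. A row lasts 1/12 s, in which the tool goes at most 41.7 mm and 7.16 degrees, less where a joint would pass 70% of its speed; a pose out of reach is approached as far as the arm can. A call is refused whole if a number of a shift passes 4.17 or a number of a turn 0.125, either way. A call with a gripper value outside its range is refused whole. The fingers move at their own pace and stop on an object; "force" is the grip in N (left out, the last holds). Time passes only in rows, so rows that do not move let the fingers close, or fill a call up. It gives the time, the measured TCP pose, the force, the opening and the grip force at its end, in the units of the state.
- robot.observe(): the state, without advancing time (a new reading comes with each control period).
- cams.read_camera(name): name is "scene" or "side" or "wrist"; returns a dict with "image" (420x560x3 uint8, blue, green, red), "depth" (420x560 float32, m along the optical axis (not along the pixel's ray), 0 where there is no reading), "fx", "fy", "cx", "cy" (pixels), "world_to_cam" (4x4, takes a point from world to camera coordinates). Camera axes: x right, y up, looking along -z (the intrinsics and any distortion apply to the point x, -y, -z); pixel columns grow to the right and rows downward; lengths in m; the calibration is good to about 2 mm. A picture is of the moment at which its call begins.
- robot.hand_in(): hands the job in; it is judged then, once.
The state is a dict: "time": time; "qpos": joint angles; "qvel": joint speeds; "joint_efforts": joint torques, N m; "tool_pos": TCP position; "tool_rot": TCP orientation; "contact_force": force on the tool from outside, world axes, zero at the start; "torque": the same for the moment, N m; "opening": finger opening in m; "grip_force": force on a finger pad.
Only numpy, scipy, OpenCV 4.12 (cv2) and the standard library are available. Lean on these libraries where they do the work, as an engineer would, in place of code of your own. Each camera call takes 0.05 s, during which the arm holds its last target. There are 200 camera calls.

## Working session

There is one attempt and no reset: what is moved stays moved. The work goes in short steps, Python scripts to look and compute and a tool call to move; the robot and the scene stay as the last step left them, time stands still between calls to the robot, and variables do not carry over. Pictures are saved under pics/ and viewed, at most 10 in all, crops included, and the job is handed in when it is done.

Besides the shell and the picture viewer there is one more tool, called after "Call:" by a JSON object that holds its "name" and its "arguments". carry_out: Moves the arm, as the interface text tells. Its arguments: {"type":"object","properties":{"deltas":{"type":"array","items":{"type":"array","items":{"type":"number"}}},"force":{"type":"number"}},"required":["deltas"]}

```bash
mkdir -p pics; cat > h.py <<'E'
import numpy as np, cv2
from cell import robot, cams
def cloud(n):
    c=cams.read_camera(n); d=c["depth"]; v,u=np.mgrid[:420,:560]
    P=np.stack([(u-c["cx"])/c["fx"]*d,-(v-c["cy"])/c["fy"]*d,-d,np.ones_like(d)],-1)
    W=P@np.linalg.inv(c["world_to_cam"]).T
    return c,W[...,:3],d>0
E
python3 - <<'E'
from h import *
print(robot.observe(), robot.nose_length)
for n in("scene","side"):
    c,W,m=cloud(n); cv2.imwrite(f"pics/{n}0.png",c["image"]); np.savez(f"{n}0.npz",W=W,m=m,i=c["image"])
    print(n,np.linalg.inv(c["world_to_cam"]).round(3).tolist(),c["fx"],m.mean())
E
```

```text
{'time': 0.0, 'qpos': array([-1.26301772e+00,  3.42761800e-01,  1.52502236e+00,  9.39372581e-06,
        1.27538668e+00, -1.46008713e-01]), 'qvel': array([-1.38735220e-05,  6.37619040e-04,  7.48927006e-04, -3.55696715e-04,
       -6.42171601e-04, -1.08530323e-03]), 'joint_efforts': array([ 1.03851903e-04, -4.31238484e+01, -2.44222856e+01,  7.16771325e-02,
        5.57654025e-02, -1.25732709e-04]), 'tool_pos': array([ 0.23004366, -0.47147866,  0.2340228 ]), 'tool_rot': array([-3.14003257e+00, -2.38497676e-04,  4.53784394e-01]), 'contact_force': array([-0.0821338 , -0.2698634 , -0.67377939]), 'torque': array([-0.00063881,  0.02884329,  0.03477442]), 'grip_force': 0.0, 'opening': 0.09180247815464042} 0.008
scene [[-0.894, 0.295, -0.337, 0.125], [-0.447, -0.592, 0.67, 0.715], [-0.002, 0.75, 0.662, 0.709], [0.0, 0.0, 0.0, 1.0]] 512.5597770307446 0.9961139455782313
side [[-0.98, 0.085, -0.182, 0.308], [-0.2, -0.374, 0.905, 0.879], [0.009, 0.923, 0.384, 0.429], [0.0, 0.0, 0.0, 1.0]] 403.9580019094945 0.9958928571428571
```

View pics/scene0.png

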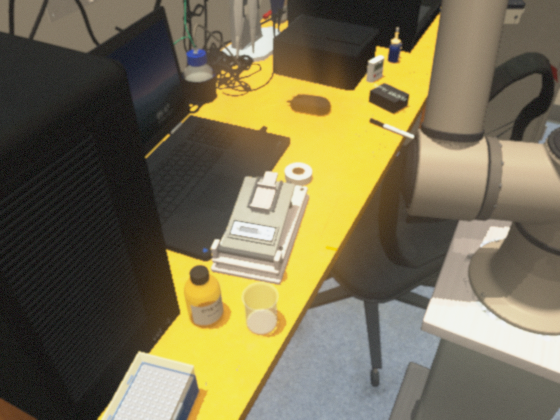

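View pics/side0.png

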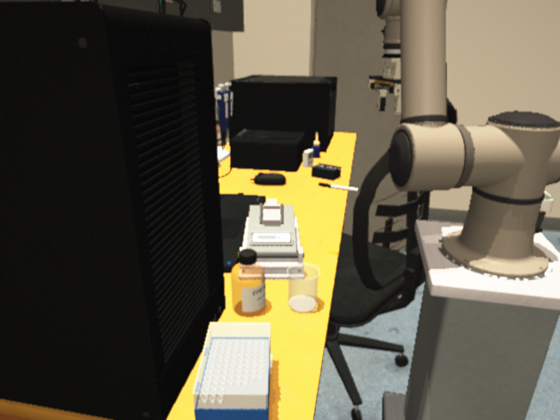

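The scene picture shows the stage around (262,225), with the pad near (265,195), the bridge end near (268,178) and the tape at (298,173). The bottle (203,295) and the beaker (261,308) are beyond the hinge end. Next I measure the stage.

```bash
python3 - <<'E'
from h import *
D=np.load("scene0.npz");W=D["W"];i=D["i"]
for p in [(265,195),(262,205),(268,178),(253,231),(298,165),(297,240),(215,270),(275,276),(304,190),(240,180)]:
    print(p,W[p[1],p[0]].round(3))
hsv=cv2.cvtColor(i,cv2.COLOR_BGR2HSV)
m=(hsv[...,1]<90)&(hsv[...,2]>90)&(W[...,2]>0.003)&(W[...,2]<.12)
m[:172]=0;m[285:]=0;m[:,:205]=0;m[:,315:]=0
n,l,s,_=cv2.connectedComponentsWithStats(m.astype(np.uint8))
print(s)
k=1+s[1:,4].argmax();P=W[l==k]
print(cv2.minAreaRect(P[:,:2].astype(np.float32)*1000))
print(np.histogram(P[:,2],30))
o=cv2.resize(i[150:300,200:330],None,fx=4.0,fy=4.0,interpolation=cv2.INTER_CUBIC); cv2.imwrite("pics/crop.png",o)
E
```

```text
(265, 195) [0.488 0.081 0.083]
(262, 205) [0.483 0.103 0.077]
(268, 178) [0.501 0.045 0.094]
(253, 231) [0.473 0.155 0.06 ]
(298, 165) [ 0.509 -0.107  0.018]
(297, 240) [0.418 0.087 0.   ]
(215, 270) [0.515 0.226 0.005]
(275, 276) [0.411 0.191 0.007]
(304, 190) [ 0.455 -0.023  0.03 ]
(240, 180) [ 0.596 -0.002  0.02 ]
[[     0      0    560    420 227672]
 [   209    172    103    112   7517]
 [   205    248      3      4      5]
 [   205    252      1      1      1]
 [   205    269      1      2      2]
 [   205    273      2      2      3]]
((502.1670837402344, 65.8424072265625), (147.65863037109375, 313.4959411621094), 13.211654663085938)
(array([133, 565, 172,  48, 250, 202, 105, 386, 931,  75,  26,  29,  86,
       190, 521, 288, 236, 312, 407, 571, 277, 189, 218, 300, 308, 327,
       144,  89,  85,  47]), array([0.00304756, 0.0062621 , 0.00947664, 0.01269117, 0.01590571,
       0.01912025, 0.02233479, 0.02554933, 0.02876387, 0.03197841,
       0.03519294, 0.03840748, 0.04162202, 0.04483656, 0.0480511 ,
       0.05126564, 0.05448017, 0.05769471, 0.06090925, 0.06412379,
       0.06733833, 0.07055287, 0.07376741, 0.07698194, 0.08019648,
       0.08341102, 0.08662556, 0.0898401 , 0.09305464, 0.09626918,
       0.09948371]))
```

View pics/crop.png

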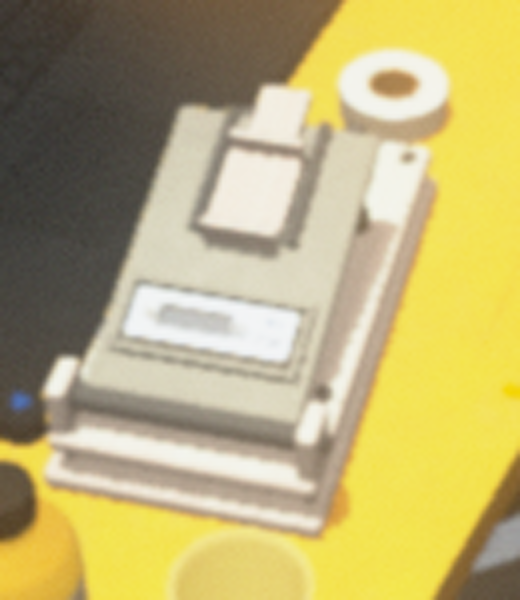

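The crop shows the pad centred near scene pixel (265,198). Ridges cross it at about (267,185) and (259,210), with the tongue beyond at (270,177). I now need its axis and pad centre numerically.

```bash
python3 - <<'E'
from h import *
D=np.load("scene0.npz");W=D["W"];i=D["i"]
# plate plane from side areas
pl=np.zeros(i.shape[:2],np.uint8)
cv2.fillPoly(pl,[np.array([[246,180],[252,180],[247,215],[236,216]])],1)
cv2.fillPoly(pl,[np.array([[278,190],[288,190],[277,220],[272,222]])],1)
P=W[pl>0];A=np.c_[P[:,:2],np.ones(len(P))]
co=np.linalg.lstsq(A,P[:,2],rcond=None)[0]
r=A@co-P[:,2];k=abs(r)<.003;co=np.linalg.lstsq(A[k],P[k,2],rcond=None)[0]
g=co[:2];print("grad",np.linalg.norm(g),"out dir",g/np.linalg.norm(g),np.degrees(np.arctan2(g[1],g[0])),r.std())
# deck/foot bands -> rect
hsv=cv2.cvtColor(i,cv2.COLOR_BGR2HSV)
w=(hsv[...,1]<110)&(hsv[...,2]>70)
box=np.zeros_like(pl);cv2.fillPoly(box,[np.array([[205,275],[238,170],[312,175],[285,285]])],1)
for a,b in((.003,.014),(.024,.034)):
    m=(w&(box>0)&(W[...,2]>a)&(W[...,2]<b)).astype(np.uint8)
    n,l,s,_=cv2.connectedComponentsWithStats(m)
    for j in range(1,n):
        if s[j,4]>60:
            Q=W[l==j][:,:2].astype(np.float32)*1000;print(a,s[j],cv2.minAreaRect(Q),W[l==j][:,2].mean())
# height above plate, in plate coords around the pad
u=g/np.linalg.norm(g); x=np.array([-u[1],u[0]])
H=W[...,2]-(W[...,:2]@g+co[2])
c0=np.array([.488,.08])
S=(W[...,:2]-c0)@u; T=(W[...,:2]-c0)@x
for s0 in np.arange(-.05,.075,.005):
    q=(abs(S-s0)<.0025)&(abs(T)<.006)&(W[...,2]>.04)
    if q.any(): print(round(s0,3),q.sum(),(1000*np.median(H[q])).round(1),(1000*np.median(W[q][:,2])).round(1),i[q].mean(0).round())
print("across")
for s0 in np.arange(-.04,.04,.004):
    q=(abs(T-s0)<.002)&(abs(S)<.01)
    if q.any(): print(round(s0,3),(1000*np.median(H[q])).round(1),i[q].mean(0).round())
E
```

```text
grad 0.2807677359852093 out dir [-0.51045357  0.85990532] 120.69404639411306 0.023046793032460298
0.003 [285 174  26  11  90] ((493.5206298828125, -69.78213500976562), (55.469276428222656, 21.46731185913086), 17.585100173950195) 0.009221976390611451
0.003 [211 194  97  90 841] ((486.0818176269531, 95.86219787597656), (130.42481994628906, 246.33973693847656), 12.46539306640625) 0.007802859092105754
0.024 [277 186  31  76 782] ((439.05889892578125, 68.24868774414062), (26.028011322021484, 208.35995483398438), 14.260526657104492) 0.029487544869714433
0.024 [212 253  71  22 651] ((462.88043212890625, 202.05372619628906), (124.76839447021484, 25.650402069091797), 14.01130199432373) 0.02917562743785467
-0.05 3 36.3 95.4 [222. 236. 241.]
-0.045 8 32.9 93.4 [214. 230. 236.]
-0.04 12 29.4 91.5 [216. 231. 237.]
-0.035 10 27.7 91.0 [222. 234. 240.]
-0.03 9 25.7 90.2 [223. 236. 241.]
-0.025 3 23.8 89.6 [222. 235. 240.]
-0.02 3 28.5 96.6 [220. 233. 239.]
-0.015 31 20.3 89.4 [170. 186. 199.]
-0.01 24 15.9 86.4 [198. 213. 222.]
-0.005 12 12.3 84.5 [226. 238. 242.]
-0.0 12 10.5 83.5 [226. 238. 242.]
[... 353 characters left out ...]
0.055 16 -24.4 64.1 [196. 218. 222.]
0.06 8 -25.5 64.3 [194. 214. 218.]
0.065 15 -25.9 65.5 [183. 199. 202.]
0.07 11 -27.1 66.2 [232. 234. 233.]
across
-0.04 -0.9 [183. 197. 198.]
-0.036 -0.3 [182. 198. 200.]
-0.032 -1.3 [168. 176. 177.]
-0.028 3.3 [141. 149. 152.]
-0.024 5.6 [152. 162. 166.]
-0.02 3.1 [184. 189. 191.]
-0.016 5.6 [208. 215. 217.]
-0.012 8.1 [209. 216. 218.]
-0.008 8.4 [208. 214. 216.]
-0.004 8.0 [210. 216. 218.]
-0.0 7.1 [201. 205. 205.]
0.004 8.5 [206. 212. 213.]
0.008 8.1 [208. 214. 216.]
0.012 8.4 [191. 198. 202.]
0.016 8.7 [169. 181. 188.]
0.02 9.2 [142. 154. 162.]
0.024 5.6 [149. 161. 167.]
0.028 6.1 [170. 189. 194.]
0.032 3.8 [177. 191. 192.]
0.036 4.5 [179. 195. 197.]
```

```bash
python3 - <<'E'
from h import *
D=np.load("scene0.npz");W=D["W"];i=D["i"]
for yaw in (12.5,14.0):
    a=np.radians(yaw);u=np.array([np.sin(a),-np.cos(a)]);x=np.array([np.cos(a),np.sin(a)])
    c0=np.array([.488,.08]);S=(W[...,:2]-c0)@u; T=(W[...,:2]-c0)@x
    if yaw<13:
      print("along")
      for s0 in np.arange(-.07,.08,.004):
        q=(abs(S-s0)<.002)&(abs(T)<.01)&(W[...,2]>.04)
        if q.any(): print(round(s0,3),q.sum(),(1000*np.median(W[q][:,2])).round(1),i[q].mean(0).round())
    print("across",yaw)
    for s0 in np.arange(-.056,.06,.004):
        q=(abs(T-s0)<.002)&(abs(S)<.01)
        if q.any(): print(round(s0,3),(1000*np.median(W[q][:,2])).round(1),i[q].mean(0).round())
# tool moves
o=robot.observe();from scipy.spatial.transform import Rotation as R
Rt=R.from_euler("xyz",o["tool_rot"]).as_matrix();print(Rt.round(3))
print("to above pad, tool axes cm",100*Rt.T@(np.array([.488,.06,.25])-o["tool_pos"]))
E
```

```text
along
-0.07 28 64.9 [234. 234. 233.]
-0.066 9 65.8 [237. 237. 235.]
-0.062 24 65.5 [182. 194. 197.]
-0.058 10 65.5 [190. 210. 213.]
-0.054 12 63.9 [194. 216. 220.]
-0.05 24 63.9 [195. 217. 221.]
-0.046 24 65.8 [196. 218. 222.]
-0.042 17 67.0 [195. 217. 221.]
-0.038 55 76.9 [157. 174. 183.]
-0.034 45 73.3 [157. 172. 180.]
-0.03 2 74.3 [179. 192. 198.]
-0.026 9 78.4 [224. 235. 241.]
-0.022 13 78.5 [225. 236. 242.]
-0.018 27 79.0 [226. 237. 242.]
-0.014 16 80.1 [226. 237. 243.]
-0.01 18 81.7 [226. 238. 243.]
-0.006 18 82.4 [226. 237. 243.]
-0.002 19 82.8 [226. 237. 243.]
0.002 17 84.1 [226. 237. 243.]
0.006 17 84.5 [226. 237. 243.]
0.01 25 86.0 [203. 216. 225.]
0.014 53 92.0 [171. 188. 201.]
0.018 4 96.6 [208. 222. 232.]
0.026 12 90.6 [217. 231. 238.]
0.03 17 91.2 [223. 236. 241.]
0.034 19 91.6 [217. 232. 238.]
0.038 18 93.3 [224. 236. 242.]
0.042 19 93.8 [216. 233. 240.]
0.046 16 95.3 [221. 235. 241.]
0.05 21 96.2 [208. 232. 240.]
0.054 2 95.7 [202. 228. 238.]
0.07 1 62.1 [144. 209. 226.]
across 12.5
-0.056 27.6 [185. 196. 201.]
-0.052 29.0 [173. 183. 189.]
-0.048 29.8 [158. 174. 185.]
[... 1018 characters left out ...]
0.1 [141. 149. 153.]
-0.016 79.6 [162. 174. 181.]
-0.012 81.9 [200. 206. 208.]
-0.008 81.6 [209. 215. 218.]
-0.004 82.4 [208. 213. 214.]
-0.0 82.0 [203. 208. 207.]
0.004 82.4 [207. 212. 213.]
0.008 83.0 [210. 217. 220.]
0.012 82.4 [208. 215. 218.]
0.016 82.6 [209. 217. 220.]
0.02 78.8 [185. 193. 196.]
0.024 80.2 [145. 154. 158.]
0.028 -724.4 [160. 165. 165.]
0.032 75.7 [175. 187. 189.]
0.036 75.9 [183. 199. 201.]
0.04 75.7 [180. 194. 196.]
0.044 75.5 [180. 195. 197.]
0.048 76.3 [176. 191. 193.]
0.052 -728.2 [163. 174. 176.]
0.056 -730.6 [149. 149. 148.]
[[ 0.899  0.438 -0.   ]
 [ 0.438 -0.899  0.001]
 [ 0.    -0.001 -1.   ]]
to above pad, tool axes cm [ 46.48272057 -36.46581978  -1.52910982]
```

```bash
python3 - <<'E'
from h import *
p=robot.observe()["tool_pos"]
d=(np.array([.488,.09])-p[:2])*100/16; print(d)
for k in range(16):
    a=.454+.084*k; print(k,(d@[np.cos(a),np.sin(a)]).round(2),(d@[np.sin(a),-np.cos(a)]).round(2))
E
```

```text
[1.6120059  3.50941335]
0 2.99 -2.45
1 3.18 -2.19
2 3.35 -1.91
3 3.5 -1.62
4 3.63 -1.32
5 3.73 -1.02
6 3.8 -0.7
7 3.84 -0.38
8 3.86 -0.05
9 3.85 0.27
10 3.82 0.59
11 3.75 0.91
12 3.66 1.22
13 3.55 1.52
14 3.41 1.82
15 3.24 2.1
```

Call:
{"name": "carry_out", "arguments": {"deltas": [[2.99,-2.45,0,0,0,-0.084,0],[3.18,-2.19,0,0,0,-0.084,0],[3.35,-1.91,0,0,0,-0.084,0],[3.5,-1.62,0,0,0,-0.084,0],[3.63,-1.32,0,0,0,-0.084,0],[3.73,-1.02,0,0,0,-0.084,0],[3.8,-0.7,0,0,0,-0.084,0],[3.84,-0.38,0,0,0,-0.084,0]], "force": 20}}

```text
time: 0.77
tool_pos: [0.3594, -0.1893, 0.2346]
tool_rot: [-3.141, -0.0, 1.129]
contact_force: [2.1, -0.9, 0.9]
opening: 0.0432
grip_force: 0.0
```

Call:
{"name": "carry_out", "arguments": {"deltas": [[3.86,-0.05,0,0,0,-0.084,0],[3.85,0.27,0,0,0,-0.084,0],[3.82,0.59,0,0,0,-0.084,0],[3.75,0.91,0,0,0,-0.084,0],[3.66,1.22,0,0,0,-0.084,0],[3.55,1.52,0,0,0,-0.084,0],[3.41,1.82,0,0,0,-0.084,0],[3.2,2.1,0,0,0,-0.084,0]]}}

```text
time: 1.43
tool_pos: [0.4885, 0.0912, 0.2345]
tool_rot: [-3.141, 0.0, 1.802]
contact_force: [0.8, -0.8, -1.0]
opening: -0.0
grip_force: 0.0
```

```bash
python3 - <<'E'
from h import *
o=robot.observe();print(o["time"],o["tool_pos"],o["tool_rot"],o["opening"],o["contact_force"])
c,W,m=cloud("wrist"); cv2.imwrite("pics/w1.png",c["image"]); np.savez("w1.npz",W=W,m=m,i=c["image"])
E
```

```text
1.4333 [0.48845933 0.09117901 0.23445356] [-3.14106872e+00  7.72924284e-05  1.80236300e+00] -2.633304636177002e-07 [ 0.81429341 -0.78290946 -0.97879237]
```

View pics/w1.png

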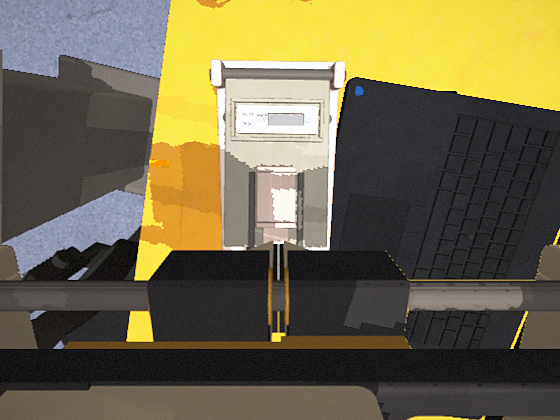

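The wrist picture shows the stage aligned with the tool: the pad is at about (278,195), with the inner ridge near row 170 and the outer one near row 230. I take the pad profile from this view.

```bash
python3 - <<'E'
from h import *
D=np.load("w1.npz");W=D["W"];i=D["i"]
a=np.radians(13.1);u=np.array([np.sin(a),-np.cos(a)]);x=np.array([np.cos(a),np.sin(a)])
c0=np.array([.4885,.0912]);S=(W[...,:2]-c0)@u;T=(W[...,:2]-c0)@x
print([(r,(1000*S[r,285]).round(1),(1000*W[r,285,2]).round(1),int(i[r,285].mean())) for r in range(155,248,3)])
print([(c,(1000*T[200,c]).round(1),(1000*W[200,c,2]).round(1),int(i[200,c].mean())) for c in range(226,336,4)])
# deck edges -> yaw
for lo,hi in((216,236),(320,345)):
    pts=[]
    for r in range(85,240,5):
        z=W[r,lo:hi,2]; k=np.where((z>.02)&(z<.036))[0]
        if len(k): pts.append(W[r,lo+(k[0] if lo<250 else k[-1]),:2])
    pts=np.array(pts); v=cv2.fitLine(pts.astype(np.float32),cv2.DIST_HUBER,0,.01,.01).ravel(); print(len(pts),v,np.degrees(np.arctan2(v[1],v[0])), np.median((pts-c0)@x))
E
```

```text
[(155, np.float64(-34.9), np.float64(67.1), 217), (158, np.float64(-32.2), np.float64(68.0), 218), (161, np.float64(-29.5), np.float64(69.3), 216), (164, np.float64(-26.6), np.float64(69.2), 226), (167, np.float64(-26.3), np.float64(85.5), 227), (170, np.float64(-23.9), np.float64(87.5), 254), (173, np.float64(-19.4), np.float64(77.7), 255), (176, np.float64(-16.8), np.float64(79.2), 173), (179, np.float64(-13.7), np.float64(77.8), 178), (182, np.float64(-11.1), np.float64(79.2), 173), (185, np.float64(-8.5), np.float64(80.5), 177), (188, np.float64(-6.1), np.float64(82.4), 167), (191, np.float64(-3.1), np.float64(82.0), 249), (194, np.float64(-0.3), np.float64(82.4), 247), (197, np.float64(2.4), np.float64(83.0), 248), (200, np.float64(5.3), np.float64(83.1), 247), (203, np.float64(7.7), np.float64(85.1), 248), (206, np.float64(10.6), np.float64(85.1), 248), (209, np.float64(13.4), np.float64(85.6), 248), (212, np.float64(15.9), np.float64(87.2), 248), (215, np.float64(18.8), np.float64(87.3), 248), (218, np.float64(21.5), np.float64(88.2), 251), (221, np.float64(24.0), np.float64(8
[... 1216 characters left out ...]
 248), (294, np.float64(16.6), np.float64(83.9), 245), (298, np.float64(20.4), np.float64(84.1), 109), (302, np.float64(24.3), np.float64(81.7), 67), (306, np.float64(28.4), np.float64(77.8), 152), (310, np.float64(32.2), np.float64(78.2), 156), (314, np.float64(36.1), np.float64(77.9), 145), (318, np.float64(39.9), np.float64(78.2), 146), (322, np.float64(43.7), np.float64(78.1), 151), (326, np.float64(47.5), np.float64(78.3), 143), (330, np.float64(58.9), np.float64(31.2), 255), (334, np.float64(65.0), np.float64(21.6), 42)]
30 [ 0.21643883 -0.9762962   0.4298119   0.06846561] -77.50004 -0.06198203998777749
30 [ 0.28138044 -0.9595963   0.56465876  0.09823769] -73.657394 0.07404530608485962
```

Call:
{"name": "carry_out", "arguments": {"deltas": [[0,0,1.5,0,0,0,0],[0,0,2,0,0,0,0],[0,0,2,0,0,0,0],[0,0,2,0,0,0,0],[0,0,2,0,0,0,0],[0,0,2,0,0,0,0],[0,0,1,0,0,0,0],[0,0,0.5,0,0,0,0]]}}

```text
time: 2.15
tool_pos: [0.487, 0.0889, 0.1028]
tool_rot: [-3.138, -0.001, 1.798]
contact_force: [0.1, 0.1, 0.4]
opening: 0.0004
grip_force: 0.0
```

Call:
{"name": "carry_out", "arguments": {"deltas": [[0,0,0,0,0,0,0],[0,0,0,0,0,0,0],[0,0,0,0,0,0,0],[0,0,0,0,0,0,0],[0,0,0,0,0,0,0],[0,0,0,0,0,0,0],[0,0,0,0,0,0,0],[0,0,0,0,0,0,0]]}}

```text
time: 2.82
tool_pos: [0.4884, 0.0891, 0.1049]
tool_rot: [3.141, 0.0, 1.798]
contact_force: [0.3, -0.3, -0.1]
opening: 0.0004
grip_force: 0.0
```

Call:
{"name": "carry_out", "arguments": {"deltas": [[0,0,0.2,0,0,0,0],[0,0,0.2,0,0,0,0],[0,0,0.2,0,0,0,0],[0,0,0.2,0,0,0,0],[0,0,0.2,0,0,0,0],[0,0,0.1,0,0,0,0],[0,0,0,0,0,0,0],[0,0,0,0,0,0,0]]}}

```text
time: 3.48
tool_pos: [0.4883, 0.089, 0.0937]
tool_rot: [-3.142, 0.0, 1.798]
contact_force: [0.2, -0.7, 0.5]
opening: 0.0007
grip_force: 0.4
```

Call:
{"name": "carry_out", "arguments": {"deltas": [[-0.03,0,0.15,0,0,0,0],[-0.03,0,0.15,0,0,0,0],[-0.03,0,0.15,0,0,0,0],[-0.03,0,0.15,0,0,0,0],[-0.03,0,0.15,0,0,0,0],[-0.03,0,0.15,0,0,0,0],[-0.03,0,0.1,0,0,0,0],[0,0,0,0,0,0,0]]}}

```text
time: 4.15
tool_pos: [0.4888, 0.087, 0.0835]
tool_rot: [-3.142, 0.0, 1.798]
contact_force: [-1.1, -0.4, 4.7]
opening: 0.0006
grip_force: 2.3
```

Call:
{"name": "carry_out", "arguments": {"deltas": [[-0.03,0,0.2,0,0,0,0],[-0.03,0,0.2,0,0,0,0],[-0.03,0,0.2,0,0,0,0],[-0.03,0,0.2,0,0,0,0],[-0.03,0,0.2,0,0,0,0],[-0.02,0,0.2,0,0,0,0],[0,0,0.1,0,0,0,0],[0,0,0,0,0,0,0]]}}

```text
time: 4.82
tool_pos: [0.4892, 0.0853, 0.0708]
tool_rot: [3.141, 0.0, 1.798]
contact_force: [-1.9, -0.8, 6.6]
opening: 0.0002
grip_force: 3.6
```

Call:
{"name": "carry_out", "arguments": {"deltas": [[0,0,0.1,0,0,0,0],[0,0,0.1,0,0,0,0],[0,0,0.1,0,0,0,0],[0,0,0.1,0,0,0,0],[0,0,0.1,0,0,0,0],[0,0,0.05,0,0,0,0],[0,0,0,0,0,0,0],[0,0,0,0,0,0,0]]}}

```text
time: 5.48
tool_pos: [0.4893, 0.0849, 0.0656]
tool_rot: [3.141, 0.001, 1.798]
contact_force: [-1.3, -3.1, 10.0]
opening: 0.0006
grip_force: 4.2
```

Call:
{"name": "carry_out", "arguments": {"deltas": [[0,0,0.05,0,0,0,0],[0,0,0.05,0,0,0,0],[0,0,0.05,0,0,0,0],[0,0,0.05,0,0,0,0],[0,0,0,0,0,0,0],[0,0,0,0,0,0,0],[0,0,0,0,0,0,0],[0,0,0,0,0,0,0]]}}

```text
time: 6.15
tool_pos: [0.4894, 0.0847, 0.0637]
tool_rot: [3.141, 0.001, 1.798]
contact_force: [-1.5, -3.5, 8.6]
opening: 0.0007
grip_force: 4.5
```

Call:
{"name": "carry_out", "arguments": {"deltas": [[0,0,0.05,0,0,0,0],[0,0,0.05,0,0,0,0],[0,0,0.05,0,0,0,0],[0,0,0,0,0,0,0],[0,0,0,0,0,0,0],[0,0,0,0,0,0,0],[0,0,0,0,0,0,0],[0,0,0,0,0,0,0]]}}

```text
time: 6.82
tool_pos: [0.4894, 0.0847, 0.0624]
tool_rot: [3.141, 0.001, 1.798]
contact_force: [-3.2, -4.7, 11.1]
opening: 0.0005
grip_force: 5.6
```

Call:
{"name": "carry_out", "arguments": {"deltas": [[0,0,0.05,0,0,0,0],[0,0,0.05,0,0,0,0],[0,0,0,0,0,0,0],[0,0,0,0,0,0,0],[0,0,0,0,0,0,0],[0,0,0,0,0,0,0],[0,0,0,0,0,0,0],[0,0,0,0,0,0,0]]}}

```text
time: 7.48
tool_pos: [0.4894, 0.0847, 0.0621]
tool_rot: [3.141, 0.001, 1.798]
contact_force: [-5.2, -5.2, 18.1]
opening: 0.0003
grip_force: 9.3
```

Call:
{"name": "carry_out", "arguments": {"deltas": [[-0.1,0,0,0,0,0,0],[-0.1,0,0,0,0,0,0],[-0.1,0,0,0,0,0,0],[-0.1,0,0,0,0,0,0],[-0.1,0,0,0,0,0,0],[-0.1,0,0,0,0,0,0],[0,0,0,0,0,0,0],[0,0,0,0,0,0,0]]}}

```text
time: 8.15
tool_pos: [0.4906, 0.0794, 0.0621]
tool_rot: [3.141, 0.0, 1.798]
contact_force: [-5.4, -1.5, 18.9]
opening: 0.0009
grip_force: 9.3
```

Call:
{"name": "carry_out", "arguments": {"deltas": [[-0.1,0,0,0,0,0,0],[-0.1,0,0,0,0,0,0],[-0.1,0,0,0,0,0,0],[-0.1,0,0,0,0,0,0],[-0.1,0,0,0,0,0,0],[-0.1,0,0,0,0,0,0],[-0.1,0,0,0,0,0,0],[0,0,0,0,0,0,0]]}}

```text
time: 8.82
tool_pos: [0.4921, 0.0726, 0.0621]
tool_rot: [3.141, 0.0, 1.798]
contact_force: [-6.0, -1.3, 19.4]
opening: 0.0007
grip_force: 9.2
```

Call:
{"name": "carry_out", "arguments": {"deltas": [[-0.1,0,0,0,0,0,0],[-0.1,0,0,0,0,0,0],[-0.1,0,0,0,0,0,0],[-0.1,0,0,0,0,0,0],[-0.1,0,0,0,0,0,0],[-0.1,0,0,0,0,0,0],[-0.1,0,0,0,0,0,0],[0,0,0,0,0,0,0]]}}

```text
time: 9.48
tool_pos: [0.4936, 0.0658, 0.062]
tool_rot: [3.141, 0.0, 1.798]
contact_force: [-5.6, -1.0, 18.3]
opening: 0.0004
grip_force: 9.1
```

Call:
{"name": "carry_out", "arguments": {"deltas": [[-0.1,0,0,0,0,0,0],[-0.1,0,0,0,0,0,0],[-0.1,0,0,0,0,0,0],[0,0,0,0,0,0,0],[0,0,0,0,0,0,0],[0,0,0,0,0,0,0],[0,0,0,0,0,0,0],[0,0,0,0,0,0,0]]}}

```text
time: 10.15
tool_pos: [0.4942, 0.0628, 0.062]
tool_rot: [3.141, 0.0, 1.798]
contact_force: [-5.2, -0.8, 17.4]
opening: 0.0004
grip_force: 9.0
```

Call:
{"name": "carry_out", "arguments": {"deltas": [[-0.05,0,0,0,0,0,0],[-0.05,0,0,0,0,0,0],[-0.05,0,0,0,0,0,0],[-0.05,0,0,0,0,0,0],[0,0,0,0,0,0,0],[0,0,0,0,0,0,0],[0,0,0,0,0,0,0],[0,0,0,0,0,0,0]]}}

```text
time: 10.82
tool_pos: [0.4947, 0.0611, 0.062]
tool_rot: [3.141, 0.0, 1.798]
contact_force: [-5.6, -0.3, 18.0]
opening: 0.0003
grip_force: 9.0
```

Call:
{"name": "carry_out", "arguments": {"deltas": [[-0.05,0,0,0,0,0,0],[-0.05,0,0,0,0,0,0],[-0.05,0,0,0,0,0,0],[-0.05,0,0,0,0,0,0],[0,0,0,0,0,0,0],[0,0,0,0,0,0,0],[0,0,0,0,0,0,0],[0,0,0,0,0,0,0]]}}

```text
time: 11.48
tool_pos: [0.4946, 0.0608, 0.0619]
tool_rot: [3.141, -0.003, 1.797]
contact_force: [-5.6, 9.2, 19.1]
opening: 0.0004
grip_force: 9.3
```

Call:
{"name": "carry_out", "arguments": {"deltas": [[0,0,-0.05,0,0,0,0],[0,0,-0.05,0,0,0,0],[0,0,-0.05,0,0,0,0],[0,0,-0.05,0,0,0,0],[0,0,-0.1,0,0,0,0],[0,0,-0.1,0,0,0,0],[0,0,-0.1,0,0,0,0],[0,0,-0.1,0,0,0,0]]}}

```text
time: 12.15
tool_pos: [0.4951, 0.059, 0.0665]
tool_rot: [-3.141, 0.0, 1.798]
contact_force: [-0.5, 0.1, -0.1]
opening: 0.0005
grip_force: 0.0
```

Call:
{"name": "carry_out", "arguments": {"deltas": [[0,0,-0.3,0,0,0,0],[0,0,-0.5,0,0,0,0],[0,0,-1,0,0,0,0],[0,0,-2,0,0,0,0],[0,0,-2,0,0,0,0],[0,0,-2,0,0,0,0],[0,0,-1,0,0,0,0],[0,0,0,0,0,0,0]]}}

```text
time: 12.82
tool_pos: [0.4968, 0.059, 0.1579]
tool_rot: [3.136, 0.002, 1.798]
contact_force: [-0.2, -0.1, -0.4]
opening: 0.0003
grip_force: 0.0
```

```bash
python3 - <<'E'
from h import *
c,W,m=cloud("scene"); cv2.imwrite("pics/end.png",cv2.resize(c["image"][140:300,190:340],None,fx=3.7,fy=3.7,interpolation=cv2.INTER_CUBIC))
a=np.radians(13.1);u=np.array([np.sin(a),-np.cos(a)]);x=np.array([np.cos(a),np.sin(a)])
S=(W[...,:2]-[.4885,.0912])@u;T=(W[...,:2]-[.4885,.0912])@x
for s in np.arange(-.06,.11,.008):
    r=[]
    for t in(-.038,0,.038):
        q=(abs(S-s)<.004)&(abs(T-t)<.006)&(W[...,2]>.01)&(W[...,2]<.11); r.append((1000*np.median(W[q][:,2])).round(1) if q.any() else None)
    print(round(s,3),r)
print(robot.observe()["contact_force"],robot.observe()["tool_pos"])
E
```

```text
-0.06 [np.float64(52.8), np.float64(51.6), np.float64(52.5)]
-0.052 [np.float64(52.3), np.float64(53.0), np.float64(52.1)]
-0.044 [np.float64(49.8), np.float64(51.2), np.float64(49.7)]
-0.036 [np.float64(47.5), np.float64(47.1), np.float64(47.7)]
-0.028 [np.float64(47.3), np.float64(47.4), np.float64(48.3)]
-0.02 [np.float64(47.4), np.float64(47.8), np.float64(47.9)]
-0.012 [np.float64(47.8), np.float64(48.0), np.float64(48.0)]
-0.004 [np.float64(47.5), np.float64(48.2), np.float64(47.8)]
0.004 [np.float64(47.3), np.float64(56.0), np.float64(48.1)]
0.012 [np.float64(48.7), np.float64(59.1), np.float64(48.0)]
0.02 [np.float64(48.2), np.float64(54.0), np.float64(48.0)]
0.028 [np.float64(48.1), np.float64(54.6), np.float64(47.6)]
0.036 [np.float64(48.7), np.float64(54.8), np.float64(48.3)]
0.044 [np.float64(48.5), np.float64(54.5), np.float64(48.3)]
0.052 [np.float64(48.0), np.float64(57.6), np.float64(48.3)]
0.06 [None, np.float64(63.7), None]
0.068 [np.float64(44.3), np.float64(54.7), None]
0.076 [np.float64(47.1), np.float64(57.8), np.float64(30.1)]
0.084 [np.float64(31.5), np.float64(59.2), np.float64(29.4)]
0.092 [np.float64(29.4), np.float64(54.8), np.float64(28.9)]
0.1 [np.float64(28.9), None, np.float64(28.8)]
0.108 [np.float64(28.7), None, np.float64(30.9)]
[ 0.23018514 -0.7821873  -0.86745209] [0.49598197 0.05900026 0.15633785]
```

View pics/end.png

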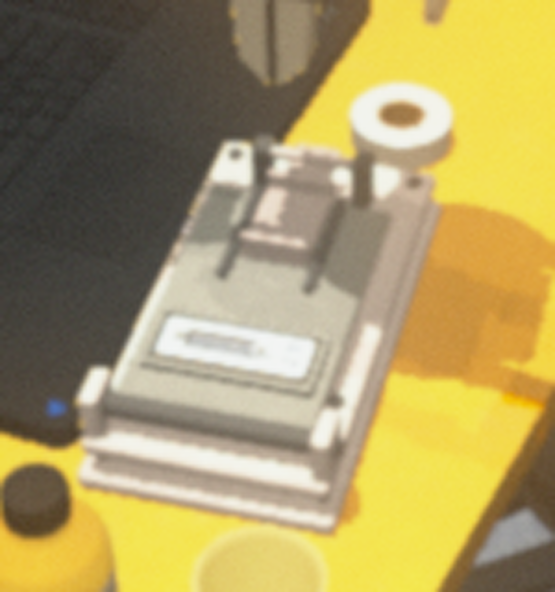

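The picture shows the plate flat: it measures 48 mm high along its whole length. The bolt is under the bridge bar at crop position (310,160), and the arm is clear with no contact force. I'm handing in.

```bash
python3 -c "
from cell import robot
print(robot.hand_in())"
```

```text
the job is handed in; nothing more can be done
None
```

The plate was pressed level at about 18 N and the bolt slid to its end stop under the bridge; it stayed level once released, peak readings were about 22 N, the bystanders were not touched, and the job is handed in (no verdict was returned).

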